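# Clip the cover on the tumbler tub

### The job

The open rectangular tub on the little vibratory tumbler must be covered before it is run: pick up the cover by its grip bar, set it gently on the tub with its two clip arms at the tub's two ends, and press it straight down until both arms have snapped under the rim and it sits fully home and level. The tub rides on a sprung deck that gives way as you press: press only as hard as the clips need and never drive the deck down to its stop. Leave the jar, the bowl and the hoop where they are, and let go of the cover at the end.

Things in the scene. Friction and masses are not known exactly. Their poses are not given: they have to be found in the camera images.
- cover_grip (a point): Loose white cover, 135 g: plate 120 (its x) x 92 (y) x 4 mm with an upright grip bar in the middle, 16 (x) x 60 (y) x 36 mm tall. This point is the bar's centre, half-way up: 18 mm below its top, 22 mm above the plate's underside. z up. Lies right way up on the table on its four pegs, this point 48 mm above the table. Half a turn makes no difference to the fit.
- cover_peg (a point): Lower end of one of the four round-ended guide pegs under the cover's corners, 10 mm thick, standing 26 mm below the plate at x = +-45.5, y = +-30.5 mm; they drop into the tub's mouth with 1.5 mm play each way.
- cover_clip (a point): Hook of one of the two rigid grey clip arms that hang at the cover's two x ends (x = +-61 to 64 mm, 34 mm wide, reaching 16 mm below the plate). Each has an inward sloping hook; the arms are sprung and slide outward up to 7 mm.
- tub_rim (a point): Centre of the mouth of the white open tub clamped on the tumbler's deck, level with the rim's top. Tub 110 (its x) x 80 (y) mm outside, 64 tall, walls 3, lip 5 wide and 3.5 thick round the rim. x along the long side, z up. Clips go on the short ends (+-x). Cover fully home: plate on the rim, cover_grip 22 mm straight above this point; merely laid on, it rests on its hooks about 11 mm higher.
- tumbler: Grey tumbler base fixed to the table, 190 (x) x 140 (y) mm, origin at the centre of its underside; the tub's rim is 132 mm above that, its x along the tub's x. A metal deck with the tub stands on springs above it.
- deck (a joint): How far the sprung deck and tub have sunk, in m: 0 at rest, growing as pressed, about 1.3 N per mm, hard stop at 0.020 (about 26 N); it springs back when let go. The clip hooks need 10 to 18 N in all to spread over the lip (it differs from one time to the next); the push drops off as they snap under.
- jar: Round lidded glaze jar, 60 mm across, 75 mm tall, origin at the centre of its underside; stands beyond the work. Not to be disturbed.
- bowl: White bisque bowl, 110 mm across, 50 mm tall, origin at the centre of its underside; stands at one side. Not to be disturbed.
- hoop: Flat green plastic ring lying on the table, 100 mm across, 14 mm thick, origin at the centre of its underside; at the other side. Not to be disturbed.
Things that resemble listed ones, but are neither listed nor needed, are in the scene too. Leave any blue look-alike of the part that bears cover_grip alone.

How it is judged:
By the outcome, as a careful person would: the job done as asked, in the order asked, and still so for the second after the job is handed in, with the robot touching nothing.
It also fails if it takes over 58 s, if anything falls off the work surface, if the arm or the gripper's body presses on something with over 40 N, if the wrist force passes 120 N, or if a joint passes its speed limit or range.

### The arm

A 6-joint arm with a two-finger parallel gripper is mounted at the origin on the work surface. World frame = base frame: x ahead of the robot, y to its left, z up, the work surface at z = 0. Lengths are in m, angles in rad, forces in N, time in s.
With the tool pointing down it reaches from about 0.35 to 0.8 m from the base axis. Payload 7.3 kg.
Tool frame: the origin (TCP) lies at the very end of the fingers, on their centre line; the grasp point (between the pads) lies 19 mm behind it (manip.pinch_z is the distance from the TCP to the grasp point, in m); x points along the fingers, y is the direction in which the jaws open and shut, and the axes are right-handed (so a half turn about x gives the same grasp; the last joint's range is limited). The gripper opens to 85 mm and grips with 20 to 120 N. Pads are 22 mm wide; open, the fingers measure 114 mm over their backs; the gripper's body (76 mm by 85 mm) begins 54 mm behind the grasp point. The pads swing forward as they close: fully open they stand 13 mm farther back than shut.
Start: joints at [-1.362, 0.342, 1.524, -0, 1.275, -0.146], TCP at [0.182, -0.492, 0.196] pointing down, gripper open.
Joint ranges: [-2.53, 2.53], [-0.77, 2.02], [0.04, 2.7], [-1, 4.14], [0.28, 2.66], [-3.11, 3.11]. Speed limits (rad/s): [2.57, 2.57, 3.14, 3.14, 3.14, 3.14].

### API

Orientations are given as [roll, pitch, yaw] about the fixed x, y, z axes, in that order (R = Rz(yaw) Ry(pitch) Rx(roll)).
In Python, from plant import manip, vision, find_in, tip_of gives the robot as it stands.
- The arm moves only by the tool servo_tool, never from a script. Its arguments are lists of equal length, an entry for each row: "travel": the shift along the tool's x, y, z in mm, a list of three; "turn": the turn about the tool's x in rad; "gripper": the opening, from -1 (shut) to 1 (fully open), so that 0 is half open. A call has 1 to 12 rows; each row shifts and turns the commanded pose from where the row before left it, along the tool's axes as they then stand; what a row does not reach is not made up. A row lasts 1/10 s, in which the tool goes at most 50 mm and 8.59 degrees, less where a joint would pass 70% of its speed; a pose out of reach is approached as far as the arm can. A call is refused whole if a number of a shift passes 50 or a number of a turn 0.15, either way. A call with a gripper value outside its range is refused whole. The fingers move at their own pace and stop on an object; "force" is the grip in N (left out, the last holds). Time passes only in rows, so rows that do not move let the fingers close. It gives the time, the measured TCP pose, the force and the opening at its end, in the units of the state.
- manip.get_state(): the state, without advancing time (a new reading comes with each control period).
- vision.capture(name): name is "scene" or "top" or "wrist"; returns a dict with "frame" (420x560x3 uint8, red, green, blue), "range_z" (420x560 float32, m along the optical axis (not along the pixel's ray), 0 where there is no reading), "vfov" (degrees; the focal length in pixels is half the picture's height over the tangent of half this angle, whatever the lens; pixels are square), "cx", "cy" (the principal point, pixels), "k1" (the pictures are not rectified: a ray, as slopes to the right and down, at radius r is drawn at 1 + k1 r^2 times it, then the intrinsics apply), "eye" and "orientation" of the camera in the world. Camera axes: x right, y up, looking along -z (the intrinsics and any distortion apply to the point x, -y, -z); pixel columns grow to the right and rows downward; lengths in m; the calibration is good to about 2 mm. A picture is of the moment at which its call begins.
- manip.hand_in(): hands the job in, once; it reports no verdict.
Trained networks look in the newest picture that a camera, given by its name, has taken for a name from the list of things; names that differ only in an ending like _2 or _b are one class to them, and where a whole thing is asked for, a point or a joint stands for the part that bears it (a point fixed in the world has none). Each returns a list of dicts, best first, with "p" (0 to 1); they miss things now and then, are a little off and sometimes report something else, mostly with a low value. They report only what shows in the picture. A call takes as long as a camera call. They do not tell look-alikes from the thing itself.
- find_in(camera, label): "location" ([column, row] as shares, 0 to 1, of the picture: columns of its width, rows of its height, amid what is visible of it).
- tip_of(camera, label): "location" ([column, row] as shares, 0 to 1, of the picture: columns of its width, rows of its height: a listed point, or the origin of a listed thing).
The state is a dict: "time": time; "joint_positions": joint angles; "joint_velocities": joint speeds; "joint_efforts": joint torques, N m; "position": TCP position; "orientation": TCP orientation; "wrist_force": force on the tool from outside, world axes, zero at the start; "ft_torque": the same for the moment, N m; "finger_gap": finger opening in m.
Only numpy, scipy, OpenCV 4.12 (cv2) and the standard library are available. Lean on these libraries where they do the work, as an engineer would, in place of code of your own. Each camera call takes 0.05 s, during which the arm holds its last target.

## Working session

There is one attempt and no reset: what is moved stays moved. The work goes in short steps, Python scripts to look and compute and a tool call to move; the robot and the scene stay as the last step left them, time stands still between calls to the robot, and variables do not carry over. Pictures are saved under pics/ and viewed, and the job is handed in when it is done.

Besides the shell and the picture viewer there is one more tool, called after "Request:" as name([rows], argument=value, ...), one row to a line, values as JSON. servo_tool: Moves the arm, as the interface text tells. Its arguments: {"type":"object","properties":{"travel":{"type":"array"},"turn":{"type":"array"},"gripper":{"type":"array"},"force":{"type":"number"}},"required":["travel","turn","gripper"]}

```bash
ls; mkdir -p pics
cat > h.py <<'E'
import numpy as np, cv2
from plant import manip, vision, find_in, tip_of
from scipy.spatial.transform import Rotation as R
def Rot(o):
    o=np.array(o,float)
    if o.shape==(3,3): return o
    if o.size==3: return R.from_euler('xyz',o).as_matrix()
    raise Exception(str(o))
def K(c):
    h,w=c['frame'].shape[:2]; f=h/2/np.tan(np.radians(c['vfov'])/2); return f
def ray(c,u,v):
    f=K(c); d=np.array([(u-c['cx'])/f,(v-c['cy'])/f]); s=d.copy()
    for _ in range(20): s=d/(1+c['k1']*(s@s))
    return s
def at_depth(c,u,v,z):
    s=ray(c,u,v); return np.array(c['eye'])+Rot(c['orientation'])@np.array([s[0]*z,-s[1]*z,-z])
def at_h(c,u,v,h):
    s=ray(c,u,v); d=Rot(c['orientation'])@np.array([s[0],-s[1],-1]); e=np.array(c['eye']); return e+d*(h-e[2])/d[2]
def proj(c,P):
    q=Rot(c['orientation']).T@(np.array(P)-np.array(c['eye'])); s=np.array([q[0],-q[1]])/-q[2]; s=s*(1+c['k1']*(s@s)); return s*K(c)+[c['cx'],c['cy']]
def save(c,n): cv2.imwrite('pics/'+n,c['frame'][:,:,::-1])
def cloud(c):
    h,w=c['range_z'].shape; f=K(c); v,u=np.mgrid[:h,:w]; a=(u-c['cx'])/f; b=(v-c['cy'])/f; x,y=a.copy(),b.copy()
    for _ in range(20):
        k=1+c['k1']*(x*x+y*y); x=a/k;y=b/k
    z=c['range_z']; P=np.stack([x*z,-y*z,-z],-1)@Rot(c['orientation']).T+np.array(c['eye']); P[z==0]=np.nan; return P
E
python3 - <<'E'
from h import *
import pickle
for n in ['scene','top','wrist']:
    c=vision.capture(n); save(c,n+'0.png'); pickle.dump(c,open(n+'0.pkl','wb'))
    print(n,c['vfov'],c['cx'],c['cy'],c['k1'],c['eye'],c['orientation'])
    for l in ['cover_grip','tub_rim','tumbler','jar','bowl','hoop']:
        print(l,[(round(d['p'],2),np.round(np.array(d['location'])*[560,420]).tolist()) for d in tip_of(n,l)][:4])
print(manip.get_state(), manip.pinch_z)
E
```

```text
pics
scene 45.19670471505817 276.51525835803255 227.66577820655354 -0.15035206652352928 [1.45923786 0.37714181 1.33799834] [0.64710043 0.01286824 1.97114362]
cover_grip [(0.94, [239.0, 214.0]), (0.84, [196.0, 273.0]), (0.67, [255.0, 175.0]), (0.6, [305.0, 185.0])]
tub_rim [(0.78, [348.0, 219.0])]
tumbler [(0.59, [345.0, 245.0])]
jar [(0.62, [243.0, 290.0]), (0.18, [348.0, 221.0])]
bowl [(0.93, [423.0, 260.0])]
hoop [(0.91, [171.0, 191.0]), (0.52, [241.0, 235.0])]
top 53.05406090136776 279.4022982292838 214.67638434324158 -0.05089819579093295 [0.39084114 0.01306333 1.3977665 ] [ 0.15026081  0.00844236 -1.59945908]
cover_grip [(0.84, [337.0, 146.0]), (0.77, [335.0, 222.0]), (0.68, [286.0, 287.0]), (0.59, [346.0, 277.0])]
tub_rim [(0.6, [223.0, 238.0])]
tumbler [(0.85, [229.0, 244.0])]
jar [(0.53, [292.0, 160.0])]
bowl [(0.63, [150.0, 255.0])]
hoop [(0.67, [419.0, 234.0])]
wrist 68.12068021145453 280.5934687957566 213.24049031345024 -0.010454957438896694 [ 0.24451943 -0.46873907  0.373626  ] [-2.65716208e-01 -1.17060299e-03 -1.21692459e+00]
cover_grip []
tub_rim []
tumbler []
jar []
bowl []
hoop []
{'time': 1.05, 'joint_positions': array([-1.36198913e+00,  3.42001298e-01,  1.52409382e+00, -6.07524875e-06,
        1.27536856e+00, -1.46020446e-01]), 'joint_velocities': array([ 0.00045445, -0.00070456,  0.00012672, -0.00024015, -0.00090824,
       -0.00059678]), 'joint_efforts': array([-6.04465749e-04, -4.33574188e+01, -2.46278912e+01, -3.04083551e-04,
        1.69843265e-04, -1.38223854e-06]), 'position': array([ 0.18241638, -0.49232748,  0.19632299]), 'orientation': array([ 1.3797397 ,  1.57066723, -1.40702354]), 'wrist_force': array([ 0.18530825, -0.35656542,  0.29386299]), 'ft_torque': array([ 0.03257842, -0.0339198 , -0.02680645]), 'finger_gap': 0.08528027065111013} 0.0187
```

View pics/scene0.png

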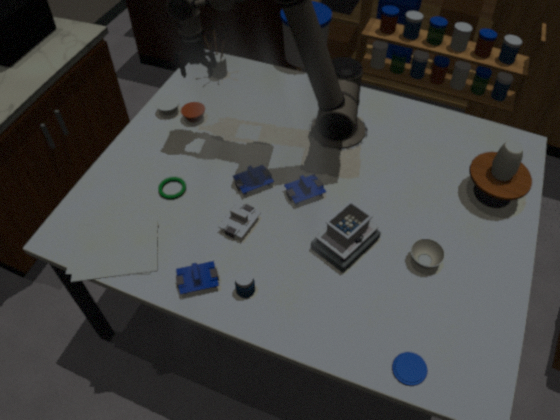

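View pics/top0.png

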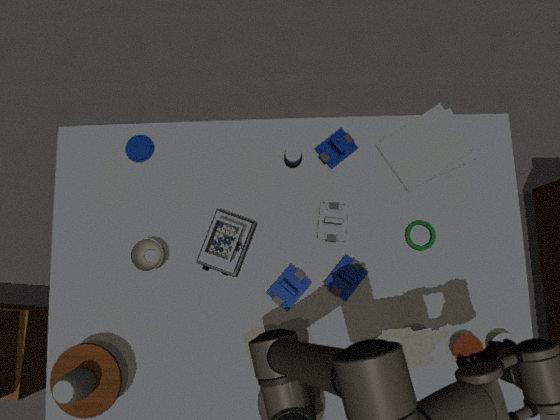

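The white cover shows at top (333,222) and scene (240,217). The blue look-alikes are at top (337,148), (287,287) and (346,277), so I choose the white one. Next: a close crop and the measurements.

Run:
```python
from h import *
import pickle
t=pickle.load(open('top0.pkl','rb')); s=pickle.load(open('scene0.pkl','rb'))
a=cv2.resize(t['frame'][170:300,180:370],None,fx=4,fy=4,interpolation=3)[:,:,::-1]; cv2.imwrite('pics/tc.png',cv2.convertScaleAbs(a,alpha=1.2))
a=cv2.resize(s['frame'][180:280,210:390],None,fx=4,fy=4,interpolation=3)[:,:,::-1]; cv2.imwrite('pics/sc.png',cv2.convertScaleAbs(a,alpha=1.5))
print('grip',at_h(t,335,222,.048),at_h(s,239,214,.048))
print('rim',at_h(t,223,238,.132),at_h(s,348,219,.132))
P=cloud(t);Q=cloud(s)
for n,C in (('t',P),('s',Q)):
  X=C.reshape(-1,3); 
  tab=X[(abs(X[:,2])<.02)&(X[:,0]>.3)&(X[:,0]<.8)&(abs(X[:,1])<.4)]; print('table z',np.median(tab[:,2]))
  for name,(x0,x1,y0,y1,z0,z1) in dict(plate=(.3,.5,-.2,-.04,.02,.04),bar=(.3,.5,-.2,-.04,.052,.08),plateall=(.3,.5,-.2,-.04,.015,.08),rim=(.2,.5,.05,.3,.122,.145),base=(.2,.5,.02,.35,.03,.15)).items():
    m=(X[:,0]>x0)&(X[:,0]<x1)&(X[:,1]>y0)&(X[:,1]<y1)&(X[:,2]>z0)&(X[:,2]<z1); Y=X[m]
    if len(Y)<5: print(n,name,len(Y)); continue
    r=cv2.minAreaRect((Y[:,:2]*1000).astype(np.float32)); print(n,name,len(Y),np.median(Y[:,2]).round(4),Y.mean(0).round(4),r)
```

```text
grip [ 0.56610428 -0.16054654  0.048     ] [ 0.56306124 -0.15373865  0.048     ]
rim [0.51650626 0.19081333 0.132     ] [0.51288359 0.19563544 0.132     ]
table z -0.0008333839776143437
t plate 781 0.0296 [ 0.3787 -0.1455  0.0297] ((386.44293212890625, -120.01342010498047), (159.73764038085938, 147.02818298339844), 89.84048461914062)
t bar 79 0.065 [ 0.3919 -0.1824  0.0644] ((391.14642333984375, -184.90464782714844), (49.698360443115234, 16.0753231048584), 49.10404586791992)
t plateall 867 0.0301 [ 0.3799 -0.149   0.033 ] ((386.44293212890625, -120.01342010498047), (159.73764038085938, 147.02818298339844), 89.84048461914062)
t rim 151 0.131 [0.4696 0.2045 0.1309] ((485.0553894042969, 206.5114288330078), (90.9427261352539, 59.95503616333008), 69.10796356201172)
t base 1273 0.0679 [0.4495 0.1864 0.069 ] ((430.0636901855469, 133.81390380859375), (314.79888916015625, 127.14454650878906), 62.6613883972168)
table z 0.0007636173130280977
s plate 496 0.0315 [ 0.3816 -0.145   0.0315] ((386.4443359375, -120.04090118408203), (158.65740966796875, 153.12185668945312), 88.39310455322266)
s bar 63 0.0656 [ 0.393  -0.1795  0.0645] ((390.3009033203125, -182.13540649414062), (58.433319091796875, 15.825264930725098), 48.430477142333984)
s plateall 587 0.0324 [ 0.3836 -0.1497  0.0356] ((384.84368896484375, -120.13432312011719), (159.72434997558594, 153.1083526611328), 89.76566314697266)
s rim 182 0.1314 [0.4668 0.2045 0.1309] ((480.3951416015625, 207.6707305908203), (98.00048828125, 62.13954544067383), 73.6839370727539)
s base 981 0.0861 [0.4514 0.1886 0.0836] ((424.00103759765625, 135.7064208984375), (319.8701477050781, 111.06779479980469), 61.127899169921875)
```

```bash
ls -la pics
```

```text
total 1572
drwxr-xr-x 2 agent agent   4096 Dec  7 08:34 .
drwxr-xr-x 3 agent agent   4096 Dec  7 08:34 ..
-rw-r--r-- 1 agent agent 187586 Dec  7 08:34 sc.png
-rw-r--r-- 1 agent agent 350239 Dec  7 08:34 scene0.png
-rw-r--r-- 1 agent agent 274333 Dec  7 08:34 tc.png
-rw-r--r-- 1 agent agent 403719 Dec  7 08:34 top0.png
-rw-r--r-- 1 agent agent 377684 Dec  7 08:34 wrist0.png
```

View pics/tc.png

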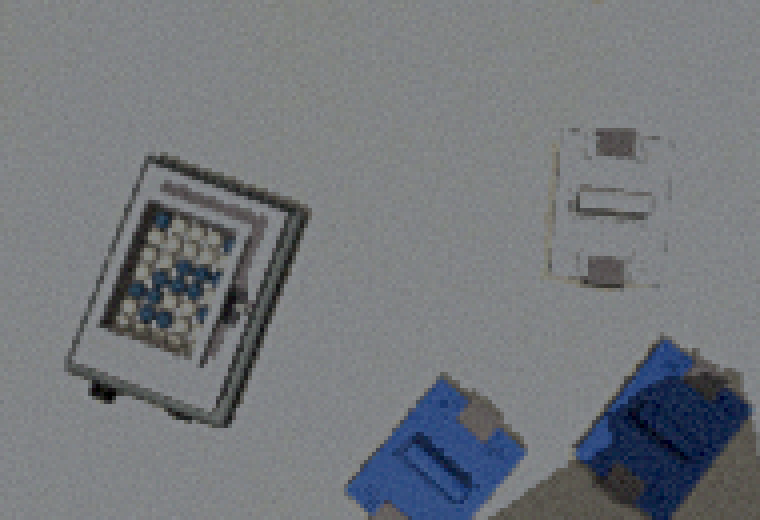

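View pics/sc.png

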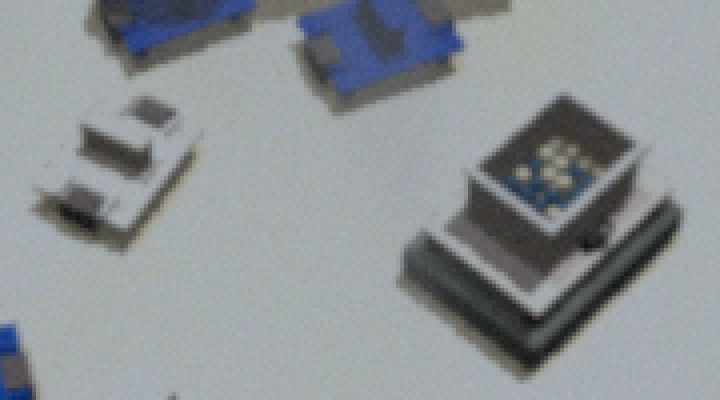

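The crops confirm the white cover, with its plate running along image rows and the bar at crop (613,203). The tub is at the left. My boxes were misplaced, so I redo them around the right spots.

Run:
```python
from h import *
import pickle
t=pickle.load(open('top0.pkl','rb')); s=pickle.load(open('scene0.pkl','rb'))
for n,c in (('t',t),('s',s)):
  X=cloud(c).reshape(-1,3)
  for name,(cx,cy,r,z0,z1) in dict(plate=(.565,-.157,.085,.02,.04),bar=(.565,-.157,.06,.05,.08),rim=(.515,.193,.085,.124,.145),deck=(.515,.193,.15,.04,.145)).items():
    m=(np.hypot(X[:,0]-cx,X[:,1]-cy)<r)&(X[:,2]>z0)&(X[:,2]<z1); Y=X[m]
    r=cv2.minAreaRect((Y[:,:2]*1000).astype(np.float32)); print(n,name,len(Y),np.median(Y[:,2]).round(4),Y.mean(0).round(4),r)
  for l,h in (('jar',0),('bowl',0),('hoop',0)): pass
print(Rot([1.3797397 ,  1.57066723, -1.40702354]).round(3))
print('jar',at_h(t,292,160,.0),'bowl',at_h(t,150,255,0),'hoop',at_h(t,419,234,0))
```

```text
t plate 940 0.0297 [ 0.5703 -0.154   0.0298] ((571.119140625, -154.40377807617188), (92.63764190673828, 128.41207885742188), 83.1297836303711)
t bar 103 0.0639 [ 0.5703 -0.1532  0.0632] ((570.6568603515625, -154.64256286621094), (60.74454116821289, 16.451284408569336), 83.60689544677734)
t rim 361 0.1309 [0.5139 0.1962 0.1309] ((513.2313232421875, 195.25823974609375), (90.91145324707031, 120.36811828613281), 68.43070983886719)
t deck 2135 0.0749 [0.5097 0.1911 0.0838] ((513.0103149414062, 194.7686767578125), (137.0967254638672, 186.9402618408203), 67.92546844482422)
s plate 711 0.0312 [ 0.5758 -0.1489  0.0313] ((570.12158203125, -151.86793518066406), (96.82115936279297, 133.09475708007812), 82.91027069091797)
s bar 113 0.064 [ 0.5723 -0.1498  0.0629] ((571.343505859375, -151.657958984375), (63.72931671142578, 20.877832412719727), 80.34229278564453)
s rim 365 0.1322 [0.5088 0.1963 0.132 ] ((510.71856689453125, 196.90884399414062), (94.20979309082031, 126.54532623291016), 68.57957458496094)
s deck 2279 0.084 [0.527  0.2009 0.0867] ((514.1522216796875, 199.23789978027344), (137.68690490722656, 190.18360900878906), 67.9433822631836)
[[ 0.     0.347 -0.938]
 [-0.    -0.938 -0.347]
 [-1.     0.     0.   ]]
jar [ 0.79104193 -0.02983717  0.        ] bowl [0.47955453 0.4545445  0.        ] hoop [ 0.52334898 -0.4463808   0.        ]
```

```bash
cat >> h.py <<'E'
def plan(target,yang,n,xyz0=None,y0=None):
    """rows to go to TCP target, tool y at yang deg; n rows"""
    s=manip.get_state(); p=np.array(s['position']) if xyz0 is None else np.array(xyz0); r=Rot(s['orientation'])
    a0=np.degrees(np.arctan2(r[1,1],r[0,1])) if y0 is None else y0
    d=(yang-a0+90)%180-90
    D=(np.array(target)-p)*1000; dd=D/n; print('pos',p.round(4),'yang',a0,'D',D.round(1),'turn deg',d,'len/row',np.linalg.norm(dd))
    for k in range(n):
        f=np.radians(a0+d*k/n); print([round(-dd[2],1),round(dd[0]*np.cos(f)+dd[1]*np.sin(f),1),round(dd[0]*np.sin(f)-dd[1]*np.cos(f),1)],round(-np.radians(d)/n,4))
E
python3 - <<'E'
from h import *
plan([.571,-.153,.15],-6.6,12)
E
```

```text
pos [ 0.1824 -0.4923  0.1963] yang -69.66977214727649 D [388.6 339.3 -46.3] turn deg 63.069772147276495 len/row 43.163625225065275
[np.float64(3.9), np.float64(-15.3), np.float64(-40.2)] -0.0917
[np.float64(3.9), np.float64(-11.5), np.float64(-41.4)] -0.0917
[np.float64(3.9), np.float64(-7.7), np.float64(-42.3)] -0.0917
[np.float64(3.9), np.float64(-3.8), np.float64(-42.8)] -0.0917
[np.float64(3.9), np.float64(0.2), np.float64(-43.0)] -0.0917
[np.float64(3.9), np.float64(4.1), np.float64(-42.8)] -0.0917
[np.float64(3.9), np.float64(8.0), np.float64(-42.2)] -0.0917
[np.float64(3.9), np.float64(11.8), np.float64(-41.3)] -0.0917
[np.float64(3.9), np.float64(15.6), np.float64(-40.1)] -0.0917
[np.float64(3.9), np.float64(19.2), np.float64(-38.5)] -0.0917
[np.float64(3.9), np.float64(22.6), np.float64(-36.6)] -0.0917
[np.float64(3.9), np.float64(25.9), np.float64(-34.3)] -0.0917
```

Request:
servo_tool([
  [4, -15, -40],
  [4, -11.5, -41.5],
  [4, -7.5, -42.5],
  [4, -4, -43],
  [4, 0, -43],
  [4, 4, -43],
  [4, 8, -42],
  [4, 12, -41.5],
  [4, 15.5, -40],
  [4, 19, -38.5],
  [4, 22.5, -36.5],
  [4, 26, -34.5],
], turn=[-0.092, -0.092, -0.092, -0.092, -0.092, -0.092, -0.092, -0.092, -0.092, -0.092, -0.092, -0.092], gripper=[1, 1, 1, 1, 1, 1, 1, 1, 1, 1, 1, 1], force=80)

```text
time: 2.25
position: [0.5717, -0.1507, 0.1482]
orientation: [0.591, 1.571, -1.088]
wrist_force: [0.9, -0.3, -0.1]
finger_gap: 0.0853
```

Run:
```python
from h import *
import pickle
c=vision.capture('wrist'); save(c,'w1.png'); pickle.dump(c,open('w1.pkl','wb'))
print([(round(d['p'],2),np.round(np.array(d['location'])*[560,420]).tolist()) for d in tip_of('wrist','cover_grip')])
X=cloud(c).reshape(-1,3)
for name,(cx,cy,r,z0,z1) in dict(plate=(.571,-.153,.085,.022,.04),bar=(.571,-.153,.045,.055,.075)).items():
    m=(np.hypot(X[:,0]-cx,X[:,1]-cy)<r)&(X[:,2]>z0)&(X[:,2]<z1); Y=X[m]
    r=cv2.minAreaRect((Y[:,:2]*1000).astype(np.float32)); print(name,len(Y),np.median(Y[:,2]).round(4),Y.mean(0).round(4),r)
plan([.571,-.153,.15],-6.6,1)
```

```text
[(0.91, [554.0, 203.0]), (0.75, [95.0, 260.0]), (0.56, [8.0, 59.0]), (0.55, [280.0, 205.0])]
plate 10351 0.03 [ 0.5706 -0.1494  0.0305] ((570.3890380859375, -152.57586669921875), (92.16915893554688, 128.6057586669922), 82.50741577148438)
bar 1215 0.0654 [ 0.5706 -0.1506  0.0652] ((570.4918212890625, -152.1384735107422), (59.39467239379883, 15.968451499938965), 82.23365020751953)
pos [ 0.5733 -0.1482  0.1473] yang -6.008681952327614 D [-2.3 -4.8  2.7] turn deg -0.591318047672388 len/row 6.001940850812887
[np.float64(-2.7), np.float64(-1.8), np.float64(5.1)] 0.0103
```

View pics/w1.png

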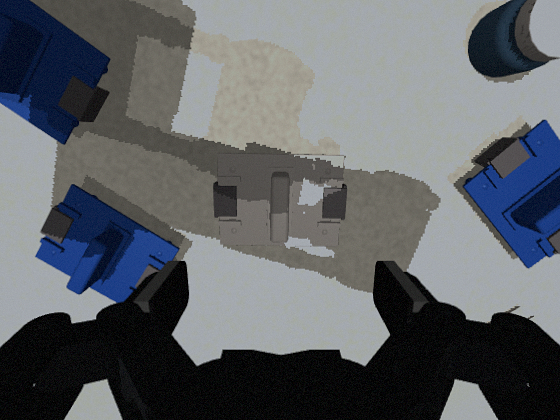

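Run:
```python
from h import *
plan([.5705,-.1521,.06],-7.6,1)
```

```text
pos [ 0.5733 -0.1482  0.1473] yang -6.008681952327614 D [ -2.8  -3.9 -87.3] turn deg -1.591318047672388 len/row 87.43495436083477
[np.float64(87.3), np.float64(-2.4), np.float64(4.2)] 0.0278
```

Request:
servo_tool([
  [30, -1, 2],
  [30, -1.4, 2.2],
  [27, 0, 0],
  [0, 0, 0],
], turn=[0.014, 0.014, 0, 0], gripper=[1, 1, 1, 1])

```text
time: 2.75
position: [0.5647, -0.1553, 0.0578]
orientation: [-1.8, 1.563, 2.771]
wrist_force: [-0.8, -0.3, -0.1]
finger_gap: 0.0856
```

Run:
```python
from h import *
plan([.5705,-.1521,.034],-7.7,1)
print(manip.get_state()['wrist_force'])
```

```text
pos [ 0.5647 -0.1553  0.0578] yang -8.070180874955284 D [  5.8   3.2 -23.8] turn deg 0.37018087495528107 len/row 24.64624032100428
[np.float64(23.8), np.float64(5.2), np.float64(-4.0)] -0.0065
[-0.77256859 -0.33411681 -0.10428431]
```

Request:
servo_tool([
  [0, 0, 0],
  [0, 0, 0],
], turn=[0, 0], gripper=[1, 1])

```text
time: 2.95
position: [0.5687, -0.1566, 0.0631]
orientation: [1.28, 1.568, -0.431]
wrist_force: [-0.1, 0.3, -0.1]
finger_gap: 0.0852
```

Run:
```python
from h import *
plan([.5705,-.1521,.034],-7.7,1)
s=manip.get_state();print(s['wrist_force'],Rot(s['orientation']).round(4),s['joint_velocities'].round(3))
```

```text
pos [ 0.5687 -0.1566  0.0631] yang -8.040384235819458 D [  1.8   4.5 -29.1] turn deg 0.34038423581945665 len/row 29.507274117682947
[np.float64(29.1), np.float64(1.1), np.float64(-4.7)] -0.0059
[-0.11719027  0.2655108  -0.14227675] [[ 2.800e-03  9.902e-01 -1.399e-01]
 [-1.300e-03 -1.399e-01 -9.902e-01]
 [-1.000e+00  3.000e-03  9.000e-04]] [ 0.004 -0.008  0.001  0.002 -0.004  0.   ]
```

Request:
servo_tool([
  [5, 1, -4.5],
  [10, 0, 0],
  [9, 0, 0],
  [4.5, 0, 0],
  [0, 0, 0],
  [0, 0, 0],
], turn=[-0.006, 0, 0, 0, 0, 0], gripper=[1, 1, 1, 1, 1, 1])

```text
time: 3.55
position: [0.5693, -0.1517, 0.0326]
orientation: [-1.368, 1.571, -3.073]
wrist_force: [-0.2, 1.1, -0.1]
finger_gap: 0.0855
```

Run:
```python
from h import *
plan([.5705,-.1521,.034],-7.7,1)
s=manip.get_state();print(s['wrist_force'])
```

```text
pos [ 0.5693 -0.1517  0.0326] yang -7.680120561122288 D [ 1.2 -0.4  1.4] turn deg -0.01987943887770882 len/row 1.8707245142462194
[np.float64(-1.4), np.float64(1.3), np.float64(0.3)] 0.0003
[-0.22229403  1.06424687 -0.12802495]
```

Raise slightly and close on the bar.

Request:
servo_tool([
  [-1.5, 1.2, 0],
  [0, 0, 0],
  [0, 0, 0],
  [0, 0, 0],
  [0, 0, 0],
  [0, 0, 0],
  [0, 0, 0],
  [0, 0, 0],
  [0, 0, 0],
  [0, 0, 0],
], turn=[0, 0, 0, 0, 0, 0, 0, 0, 0, 0], gripper=[1, -1, -1, -1, -1, -1, -1, -1, -1, -1], force=80)

```text
time: 4.55
position: [0.5705, -0.1518, 0.0343]
orientation: [0.448, 1.571, -1.256]
wrist_force: [0.3, 0.2, 0.5]
finger_gap: 0.0
```

Run:
```python
from h import *
plan([.5705,-.1521,.034],-7.7,1)
s=manip.get_state();print(s['wrist_force'],s['finger_gap'])
```

```text
pos [ 0.5705 -0.1518  0.0343] yang -7.67669261727096 D [ 0.  -0.3 -0.3] turn deg -0.02330738272904398 len/row 0.43700355385310585
[np.float64(0.3), np.float64(0.1), np.float64(0.3)] 0.0004
[0.30608015 0.17121606 0.50093534] 1.1764878533235599e-05
```

Run:
```python
from h import *
import pickle
for n in ['wrist','scene','top']:
    c=vision.capture(n); save(c,n+'2.png'); pickle.dump(c,open(n+'2.pkl','wb'))
    if n=='scene': cv2.imwrite('pics/scene2c.png',cv2.convertScaleAbs(cv2.resize(c['frame'][120:260,180:380],None,fx=4,fy=4,interpolation=3)[:,:,::-1],alpha=1.5))
```

```text
(no output)
```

View pics/wrist2.png

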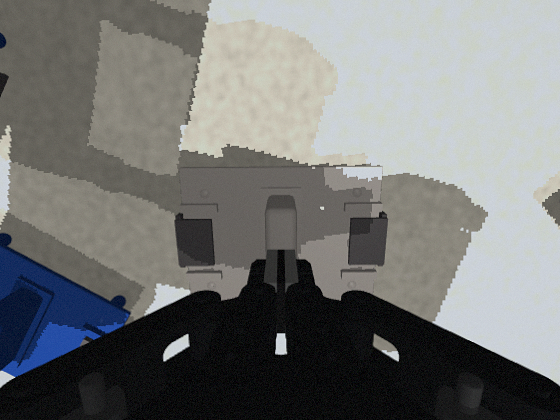

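View pics/scene2c.png

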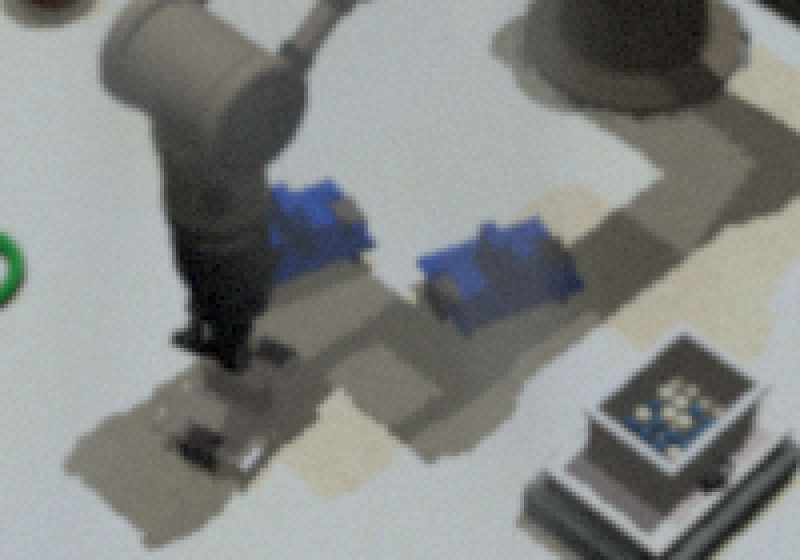

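Run:
```python
from h import *
import pickle
for n in ['wrist','scene','top']:
  c=pickle.load(open(n+'2.pkl','rb')); print(n,c['eye'],c['orientation'])
  print('TCP proj',proj(c,[.5705,-.1518,.0343]),'grasp',proj(c,[.5705,-.1518,.053]), 'bar ctr',proj(c,[.5705,-.1521,.066]))
  X=cloud(c).reshape(-1,3)
  for name,(cx,cy,r,z0,z1) in dict(plate=(.571,-.153,.085,.022,.04),bar=(.571,-.153,.045,.055,.075)).items():
    m=(np.hypot(X[:,0]-cx,X[:,1]-cy)<r)&(X[:,2]>z0)&(X[:,2]<z1); Y=X[m]
    r=cv2.minAreaRect((Y[:,:2]*1000).astype(np.float32)); print(name,len(Y),np.median(Y[:,2]).round(4),Y.min(0).round(4),Y.max(0).round(4),r)
c=pickle.load(open('wrist2.pkl','rb'));P=cloud(c)
for v in range(170,400,10): print(v,P[v,281].round(4),P[v,262].round(3))
```

```text
wrist [ 0.57919709 -0.08548197  0.21157405] [-0.26675401 -0.00058089 -0.13492432]
TCP proj [280.92239709 242.532786  ] grasp [280.97691926 254.60106841] bar ctr [281.10116961 265.14834022]
plate 21518 0.03 [ 0.5047 -0.1989  0.0225] [ 0.6362 -0.0993  0.0399] ((570.582763671875, -150.29693603515625), (88.0116958618164, 128.9180450439453), 82.72176361083984)
bar 1487 0.0652 [ 0.5635 -0.1513  0.055 ] [ 0.5816 -0.1219  0.075 ] ((572.3154296875, -136.2889404296875), (28.157075881958008, 15.938721656799316), 82.67526245117188)
scene [1.45923786 0.37714181 1.33799834] [0.64710043 0.01286824 1.97114362]
TCP proj [238.85689303 218.4069722 ] grasp [238.44392784 214.86792128] bar ctr [238.06944899 212.34259266]
plate 638 0.0316 [ 0.5044 -0.2026  0.0221] [ 0.6349 -0.0984  0.0398] ((570.0873413085938, -151.1379852294922), (94.16504669189453, 132.78016662597656), 82.09304809570312)
bar 72 0.0644 [ 0.5623 -0.1812  0.055 ] [ 0.5822 -0.1198  0.0744] ((570.33447265625, -150.3441162109375), (61.143924713134766, 19.50572967529297), 84.66007232666016)
top [0.39084114 0.01306333 1.3977665 ] [ 0.15026081  0
[... 988 characters left out ...]
144  0.076]
270 [ 0.5719 -0.1407  0.0955] [ 0.563 -0.143  0.088]
280 [ 0.572  -0.1403  0.1049] [ 0.564 -0.143  0.097]
290 [ 0.5715 -0.1436  0.1066] [ 0.566 -0.138  0.116]
300 [ 0.5709 -0.1479  0.1063] [ 0.566 -0.139  0.12 ]
310 [ 0.5704 -0.1518  0.1071] [ 0.566 -0.139  0.126]
320 [ 0.5698 -0.1567  0.1062] [ 0.567 -0.135  0.138]
330 [ 0.5692 -0.161   0.1064] [ 0.568 -0.134  0.143]
340 [ 0.5577 -0.2474 -0.0012] [ 0.568 -0.136  0.144]
350 [ 0.5566 -0.2551  0.001 ] [ 0.566 -0.143  0.14 ]
360 [ 0.5719 -0.1406  0.1468] [ 0.567 -0.14   0.147]
370 [ 0.5719 -0.1399  0.1509] [ 0.567 -0.14   0.15 ]
380 [ 0.5719 -0.1401  0.1536] [ 0.568 -0.139  0.154]
390 [ 0.572  -0.1396  0.1569] [ 0.568 -0.14   0.156]
```

Run:
```python
from h import *
s=manip.get_state();print(s)
```

```text
{'time': 4.7, 'joint_positions': array([-3.89778672e-01,  6.25424100e-01,  1.53761559e+00, -4.27625902e-05,
        9.78466882e-01, -2.55748002e-01]), 'joint_velocities': array([-0.00195882, -0.00020642,  0.00036336, -0.00184283, -0.00055086,
       -0.00027326]), 'joint_efforts': array([-5.04816380e-04, -5.30442524e+01, -2.03532296e+01, -5.92820361e-04,
        7.60728817e-04,  1.13896570e-05]), 'position': array([ 0.57049247, -0.15177431,  0.03430155]), 'orientation': array([ 0.92408701,  1.57070322, -0.78071611]), 'wrist_force': array([-0.06969322, -0.06774424, -0.66494711]), 'ft_torque': array([0.00584794, 0.00939287, 0.04715448]), 'finger_gap': 0.0002250135544813484}
```

Run:
```python
import cv2
a=cv2.imread('pics/wrist2.png')[180:370,180:390]; cv2.imwrite('pics/w2c.png',cv2.convertScaleAbs(cv2.resize(a,None,fx=3.6,fy=3.1,interpolation=2),alpha=3))
```

```text
(no output)
```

View pics/w2c.png

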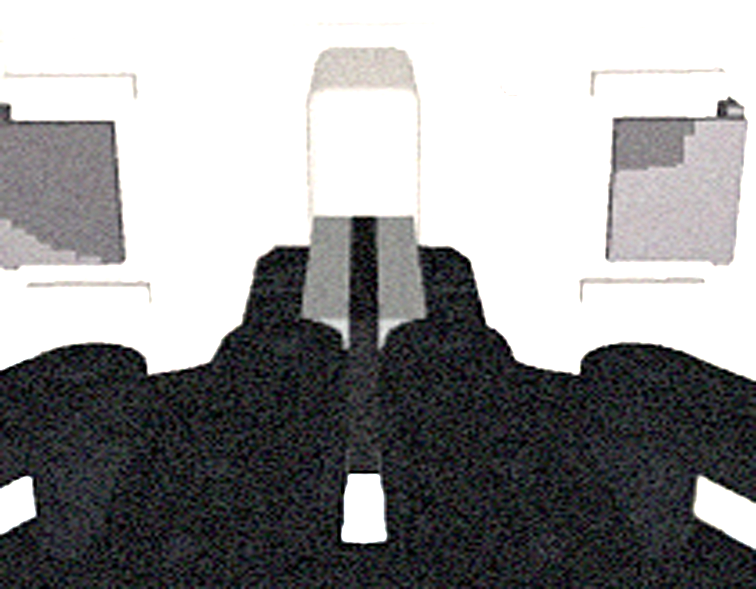

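Run:
```python
from h import *
import pickle
np.set_printoptions(linewidth=200)
c=pickle.load(open('wrist2.pkl','rb'));P=cloud(c)
for v in range(240,300,6): print(v,[tuple((P[v,u]*1000).round().tolist()) for u in range(242,322,6)])
c=pickle.load(open('w1.pkl','rb'));P=cloud(c)
m=(P[:,:,2]>.08)&(np.hypot(P[:,:,0]-.573,P[:,:,1]+.148)<.09); Y=P[m]; print('open tips: TCP z .147; min z',np.sort(Y[:,2])[:2000:200])
```

```text
240 [(547.0, -148.0, 30.0), (550.0, -149.0, 30.0), (554.0, -150.0, 29.0), (558.0, -150.0, 30.0), (565.0, -138.0, 64.0), (568.0, -138.0, 65.0), (571.0, -139.0, 65.0), (574.0, -139.0, 66.0), (577.0, -139.0, 65.0), (580.0, -141.0, 63.0), (583.0, -154.0, 30.0), (587.0, -154.0, 30.0), (591.0, -154.0, 30.0), (595.0, -155.0, 30.0)]
246 [(546.0, -152.0, 30.0), (550.0, -153.0, 30.0), (553.0, -154.0, 29.0), (557.0, -154.0, 30.0), (564.0, -142.0, 64.0), (567.0, -141.0, 67.0), (570.0, -142.0, 65.0), (573.0, -142.0, 65.0), (576.0, -142.0, 66.0), (579.0, -144.0, 62.0), (583.0, -158.0, 29.0), (587.0, -158.0, 30.0), (590.0, -158.0, 31.0), (594.0, -159.0, 29.0)]
252 [(545.0, -156.0, 30.0), (549.0, -157.0, 29.0), (553.0, -158.0, 29.0), (556.0, -158.0, 30.0), (564.0, -145.0, 63.0), (568.0, -140.0, 76.0), (571.0, -141.0, 76.0), (573.0, -140.0, 78.0), (576.0, -141.0, 77.0), (579.0, -147.0, 63.0), (583.0, -161.0, 30.0), (586.0, -162.0, 30.0), (590.0, -162.0, 30.0), (594.0, -163.0, 30.0)]
258 [(544.0, -161.0, 29.0), (548.0, -161.0, 30.0), (552.0, -162.0, 30.0), (556.0, -162.0, 30.0), (565.0, -140.0, 83.0),
[... 1645 characters left out ...]
0), (569.0, -139.0, 113.0), (571.0, -142.0, 107.0), (573.0, -143.0, 106.0), (575.0, -140.0, 113.0), (577.0, -140.0, 113.0), (579.0, -138.0, 117.0), (581.0, -140.0, 115.0), (584.0, -141.0, 112.0), (591.0, -188.0, 30.0)]
294 [(559.0, -138.0, 117.0), (561.0, -138.0, 116.0), (563.0, -138.0, 117.0), (565.0, -139.0, 116.0), (567.0, -139.0, 117.0), (569.0, -140.0, 116.0), (570.0, -145.0, 106.0), (572.0, -146.0, 106.0), (575.0, -140.0, 116.0), (577.0, -141.0, 116.0), (579.0, -141.0, 116.0), (581.0, -141.0, 116.0), (583.0, -141.0, 116.0), (585.0, -142.0, 116.0)]
open tips: TCP z .147; min z [0.19490381 0.19962063 0.20198017 0.20370357 0.20541628 0.20714519 0.20863348 0.21003308 0.21145868 0.21288871]
```

The fingers shut above the bar: their visible ends lie at z≈0.07 while the reported TCP is at 0.034. I'll rise and measure the true tip offset.

Request:
servo_tool([
  [-20, 0, 0],
  [-25, 0, 0],
  [-15, 0, 0],
  [0, 0, 0],
  [0, 0, 0],
], turn=[0, 0, 0, 0, 0], gripper=[-1, -1, -1, -1, -1])

```text
time: 5.2
position: [0.5703, -0.1517, 0.0939]
orientation: [-0.918, 1.571, -2.623]
wrist_force: [-0.9, 0.7, 0.4]
finger_gap: -0.0002
```

Run:
```python
from h import *
import pickle
s=manip.get_state(); p=s['position']; print(p,s['finger_gap'])
for n in ['wrist','scene']:
  c=vision.capture(n); pickle.dump(c,open(n+'3.pkl','wb')); P=cloud(c)
  m=(P[:,:,2]>p[2]-.03)&(np.hypot(P[:,:,0]-p[0],P[:,:,1]-p[1])<.03); Y=P[m]; print(n,len(Y),np.sort(Y[:,2])[:60:6].round(4), 'TCPproj',proj(c,p))
  if n=='wrist': cv2.imwrite('pics/w3.png',cv2.convertScaleAbs(c['frame'][:,:,::-1],alpha=2))
  else: cv2.imwrite('pics/s3.png',cv2.convertScaleAbs(cv2.resize(c['frame'][150:250,180:300],None,fx=6,fy=6,interpolation=0)[:,:,::-1],alpha=2.5))
```

```text
[ 0.57027669 -0.15169757  0.09394592] -0.00017379313812409137
wrist 29149 [0.064  0.064  0.064  0.0641 0.0641 0.0641 0.0642 0.0642 0.0642 0.0643] TCPproj [280.8844855  242.51248674]
scene 586 [0.064  0.0647 0.0662 0.0669 0.0674 0.0684 0.0691 0.07   0.0713 0.1349] TCPproj [237.57435097 206.85221805]
```

View pics/w3.png

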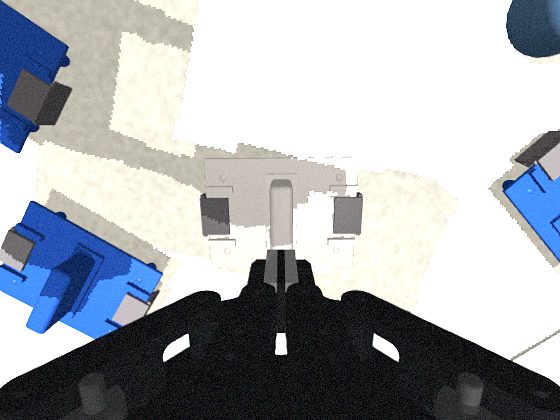

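View pics/s3.png

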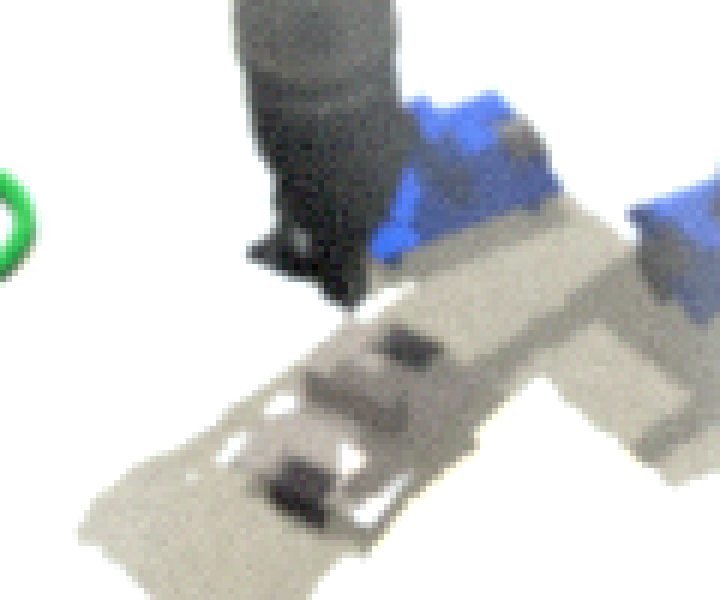

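Run:
```python
from h import *
import pickle
np.set_printoptions(linewidth=200)
c=pickle.load(open('wrist3.pkl','rb'));P=cloud(c)
for v in range(240,276,3): print(v,[tuple((P[v,u]*1000).round().tolist()) for u in (260,272,281,290,302)])
for z in (.094,.11,.12,.125,.13,.135,.14): print(z,proj(c,[.572,-.1405,z]))
c=pickle.load(open('scene3.pkl','rb'));P=cloud(c)
for v in range(194,206): print(v,[tuple((P[v,u]*1000).round().tolist()) for u in (235,236,237,238,239,240)])
for z in (.094,.11,.12,.13,.14): print(z,proj(c,[.570,-.1517,z]))
```

```text
240 [(550.0, -172.0, 29.0), (563.0, -160.0, 64.0), (569.0, -161.0, 65.0), (575.0, -162.0, 65.0), (585.0, -176.0, 30.0)]
243 [(550.0, -174.0, 30.0), (563.0, -162.0, 64.0), (569.0, -163.0, 65.0), (575.0, -164.0, 65.0), (584.0, -178.0, 30.0)]
246 [(549.0, -177.0, 29.0), (562.0, -164.0, 65.0), (569.0, -165.0, 65.0), (575.0, -166.0, 66.0), (584.0, -182.0, 28.0)]
249 [(549.0, -179.0, 30.0), (562.0, -166.0, 65.0), (568.0, -167.0, 65.0), (575.0, -168.0, 65.0), (584.0, -184.0, 29.0)]
252 [(549.0, -182.0, 29.0), (568.0, -139.0, 138.0), (572.0, -140.0, 137.0), (576.0, -141.0, 136.0), (583.0, -186.0, 30.0)]
255 [(nan, nan, nan), (568.0, -141.0, 138.0), (572.0, -140.0, 140.0), (576.0, -141.0, 140.0), (583.0, -189.0, 30.0)]
258 [(548.0, -187.0, 29.0), (568.0, -140.0, 143.0), (572.0, -141.0, 143.0), (576.0, -141.0, 144.0), (583.0, -192.0, 30.0)]
261 [(561.0, -143.0, 137.0), (568.0, -140.0, 147.0), (572.0, -141.0, 146.0), (576.0, -141.0, 146.0), (581.0, -146.0, 137.0)]
264 [(562.0, -143.0, 142.0), (568.0, -140.0, 149.0), (572.0, -140.0, 150.0), (576.0, -141.0, 150.0), (581.0, -146.0, 141.0)]
267 [(5
[... 1812 characters left out ...]
0, -205.0, 1.0), (509.0, -188.0, 34.0), (503.0, -188.0, 28.0), (486.0, -194.0, 7.0), (479.0, -194.0, -1.0)]
203 [(494.0, -206.0, 4.0), (512.0, -191.0, 31.0), (510.0, -188.0, 30.0), (506.0, -186.0, 27.0), (510.0, -180.0, 33.0), (510.0, -176.0, 35.0)]
204 [(498.0, -204.0, 4.0), (518.0, -188.0, 34.0), (518.0, -184.0, 36.0), (515.0, -182.0, 33.0), (508.0, -182.0, 25.0), (511.0, -176.0, 31.0)]
205 [(517.0, -193.0, 25.0), (518.0, -188.0, 29.0), (518.0, -184.0, 30.0), (518.0, -180.0, 32.0), (517.0, -177.0, 32.0), (516.0, -174.0, 32.0)]
0.094 [237.60981103 206.77939372]
0.11 [237.23840999 203.57543278]
0.12 [237.00355063 201.5473602 ]
0.13 [236.76655865 199.49928417]
0.14 [236.52740894 197.43093899]
```

Both cameras put the shut fingertips at z≈0.135 with the reported TCP at 0.094. The fingers therefore end about 41 mm short of the reported TCP, while x and y agree. I'll correct for this: tips at 0.036 means a reported TCP z of about −0.005. I'll open first, then descend in stages.

Request:
servo_tool([
  [0, 0, 0],
  [0, 0, 0],
  [0, 0, 0],
  [0, 0, 0],
  [15, 0, 0],
  [20, 0, 0],
  [20, 0, 0],
  [15, 0, 0],
  [10, 0, 0],
  [0, 0, 0],
  [0, 0, 0],
], turn=[0, 0, 0, 0, 0, 0, 0, 0, 0, 0, 0], gripper=[1, 1, 1, 1, 1, 1, 1, 1, 1, 1, 1])

```text
time: 6.4
position: [0.5708, -0.1519, 0.0147]
orientation: [1.203, 1.57, -0.502]
wrist_force: [-0.8, 0.3, 0.5]
finger_gap: 0.0854
```

Run:
```python
from h import *
import pickle
s=manip.get_state(); p=s['position']; print(p,s['finger_gap'],s['wrist_force'])
c=vision.capture('wrist'); pickle.dump(c,open('wrist4.pkl','wb'));P=cloud(c)
cv2.imwrite('pics/w4.png',cv2.convertScaleAbs(c['frame'][:,:,::-1],alpha=2))
# z of tips: points in finger area
d=P-p; r=Rot(s['orientation']); y=d@r[:,1]; z=d@r[:,2]
m=(P[:,:,2]>.034)&(abs(y)>.03)&(abs(y)<.065)&(abs(z)<.014); Y=P[m]; print(np.sort(Y[:,2])[:400:20])
plan([.5705,-.1521,.034],-7.7,1)
```

```text
[ 0.57082469 -0.15191271  0.01471536] 0.08535418453919047 [-0.76840748  0.31149779  0.47518681]
[0.03400082 0.03407335 0.03415313 0.03429224 0.03441848 0.06232766
 0.06321933 0.06366957 0.06395463 0.06437351 0.06476043 0.06506368
 0.06527008 0.06567106 0.06598257 0.06623648 0.06649498 0.06681683
 0.0670358  0.06723622]
pos [ 0.5711 -0.152   0.0151] yang -7.6757990748920975 D [-0.6 -0.1 18.9] turn deg -0.02420092510790539 len/row 18.920934081160215
[np.float64(-18.9), np.float64(-0.6), np.float64(0.2)] 0.0004
```

View pics/w4.png

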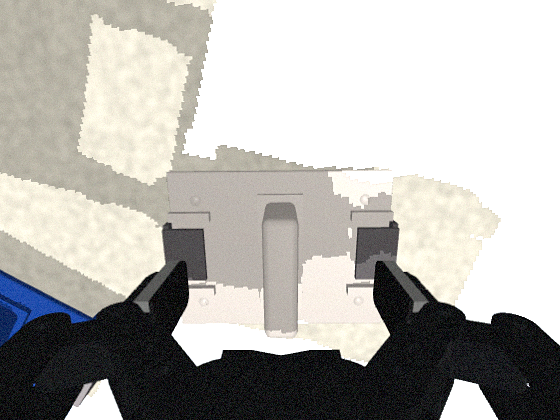

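Open tips measure z≈0.062 at a reported z of 0.015, straddling the bar at (281,270). I'll go down 20 mm more and close.

Request:
servo_tool([
  [8, 0, 0],
  [8, 0, 0],
  [4, 0, 0],
  [0, 0, 0],
  [0, 0, 0],
  [0, 0, 0],
  [0, 0, 0],
  [0, 0, 0],
  [0, 0, 0],
  [0, 0, 0],
  [0, 0, 0],
], turn=[0, 0, 0, 0, 0, 0, 0, 0, 0, 0, 0], gripper=[1, 1, 1, 1, -1, -1, -1, -1, -1, -1, -1], force=80)

```text
time: 7.55
position: [0.5713, -0.1521, -0.0048]
orientation: [1.34, 1.569, -0.365]
wrist_force: [0.0, 0.0, 6.1]
finger_gap: 0.0156
```

Run:
```python
from h import *
import pickle
s=manip.get_state(); p=s['position']; print(p,s['finger_gap'],s['wrist_force'])
c=vision.capture('wrist'); pickle.dump(c,open('wrist5.pkl','wb'));P=cloud(c)
cv2.imwrite('pics/w5.png',cv2.convertScaleAbs(c['frame'][:,:,::-1],alpha=2))
```

```text
[ 0.57132779 -0.15209264 -0.00478221] 0.015603307582653717 [0.0120503  0.03594426 6.09013585]
```

View pics/w5.png

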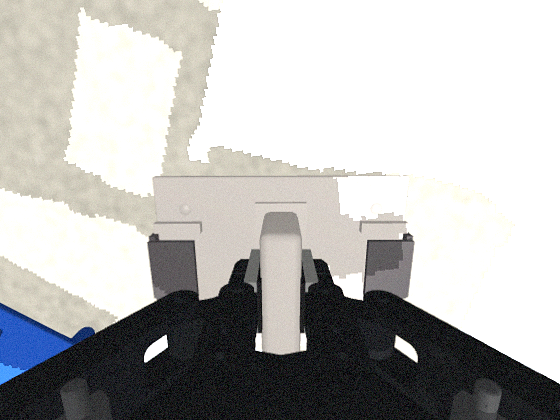

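Gripped: the gap is 15.6 mm with the bar at (281,280) between the pads. The 6 N shows the tips resting on the plate, so the grip point is about 53 mm above the reported TCP. Lifting.

Request:
servo_tool([
  [-5, 0, 0],
  [-15, 0, 0],
  [-30, 0, 0],
  [-35, 0, 0],
  [-35, 0, 0],
  [-30, 0, 0],
  [-15, 0, 0],
  [-5, 0, 0],
  [0, 0, 0],
  [0, 0, 0],
], turn=[0, 0, 0, 0, 0, 0, 0, 0, 0, 0], gripper=[-1, -1, -1, -1, -1, -1, -1, -1, -1, -1], force=100)

```text
time: 8.6
position: [0.5697, -0.1515, 0.1628]
orientation: [-1.791, 1.568, 2.787]
wrist_force: [0.4, -0.7, -2.1]
finger_gap: 0.0149
```

Run:
```python
from h import *
s=manip.get_state(); p=s['position']; print(p,s['finger_gap'],s['wrist_force'],s['joint_positions'].round(2))
plan([.512,.196,.170],-22.0,12)
```

```text
[ 0.56966015 -0.15146479  0.16283788] 0.014936376776997948 [ 0.39626652 -0.71635648 -2.08361148] [-0.39  0.49  1.39 -0.    1.27 -0.26]
pos [ 0.5697 -0.1515  0.1628] yang -7.677724987255882 D [-57.7 347.5   7.2] turn deg -14.322275012744115 len/row 29.357444156232326
[np.float64(-0.6), np.float64(-8.6), np.float64(-28.1)] 0.0208
[np.float64(-0.6), np.float64(-9.2), np.float64(-27.9)] 0.0208
[np.float64(-0.6), np.float64(-9.8), np.float64(-27.7)] 0.0208
[np.float64(-0.6), np.float64(-10.4), np.float64(-27.5)] 0.0208
[np.float64(-0.6), np.float64(-10.9), np.float64(-27.2)] 0.0208
[np.float64(-0.6), np.float64(-11.5), np.float64(-27.0)] 0.0208
[np.float64(-0.6), np.float64(-12.1), np.float64(-26.8)] 0.0208
[np.float64(-0.6), np.float64(-12.6), np.float64(-26.5)] 0.0208
[np.float64(-0.6), np.float64(-13.2), np.float64(-26.2)] 0.0208
[np.float64(-0.6), np.float64(-13.7), np.float64(-26.0)] 0.0208
[np.float64(-0.6), np.float64(-14.2), np.float64(-25.7)] 0.0208
[np.float64(-0.6), np.float64(-14.8), np.float64(-25.4)] 0.0208
```

Request:
servo_tool([
  [-1, -8.5, -28],
  [-1, -9, -28],
  [-1, -10, -28],
  [-1, -10.5, -27.5],
  [-1, -11, -27],
  [-1, -11.5, -27],
  [-1, -12, -27],
  [-1, -12.5, -26.5],
  [0, 0, 0],
  [0, 0, 0],
  [0, 0, 0],
], turn=[0.031, 0.031, 0.031, 0.031, 0.031, 0.031, 0.031, 0.031, 0, 0, 0], gripper=[-1, -1, -1, -1, -1, -1, -1, -1, -1, -1, -1])

```text
time: 9.7
position: [0.5403, 0.0807, 0.1715]
orientation: [-0.898, 1.569, -2.851]
wrist_force: [-0.1, 0.9, -1.2]
finger_gap: 0.015
```

Run:
```python
from h import *
import pickle
s=manip.get_state(); p=s['position']; print(p,s['finger_gap'],s['wrist_force'],Rot(s['orientation'])[2].round(3))
c=vision.capture('wrist'); pickle.dump((c,s),open('w6.pkl','wb'));save(c,'w6.png'); X=cloud(c).reshape(-1,3)
d=X-p; r=Rot(s['orientation'])
for name,m in dict(rim=(np.hypot(X[:,0]-.512,X[:,1]-.196)<.085)&(abs(X[:,2]-.132)<.008), plate=(np.hypot(X[:,0]-p[0],X[:,1]-p[1])<.085)&(abs(X[:,2]-p[2]-.035)<.006)).items():
    Y=X[m]; q=cv2.minAreaRect((Y[:,:2]*1000).astype(np.float32)); print(name,len(Y),np.median(Y[:,2]).round(4),q, (Y.min(0)*1000).round(1),(Y.max(0)*1000).round(1))
plan([.512,.196,.170],-22.0,12)
```

```text
[0.54027012 0.08072609 0.17146117] 0.01495399447662345 [-0.07200568  0.87426091 -1.2220331 ] [-1.    -0.001  0.001]
rim 9436 0.1315 ((511.8526611328125, 197.39947509765625), (90.8387680053711, 120.75404357910156), 68.31082153320312) [440.6 133.  124. ] [584.3 260.7 134.7]
plate 25111 0.206 ((539.91455078125, 80.26454162597656), (92.52111053466797, 129.82249450683594), 68.19020080566406) [474.4  32.6 200.9] [611.7 144.9 212.5]
pos [0.5404 0.0805 0.1716] yang -21.932648896454207 D [-28.4 115.5  -1.6] turn deg -0.06735110354578921 len/row 9.910969516702787
[np.float64(0.1), np.float64(-5.8), np.float64(-8.0)] 0.0001
[np.float64(0.1), np.float64(-5.8), np.float64(-8.0)] 0.0001
[np.float64(0.1), np.float64(-5.8), np.float64(-8.0)] 0.0001
[np.float64(0.1), np.float64(-5.8), np.float64(-8.0)] 0.0001
[np.float64(0.1), np.float64(-5.8), np.float64(-8.0)] 0.0001
[np.float64(0.1), np.float64(-5.8), np.float64(-8.0)] 0.0001
[np.float64(0.1), np.float64(-5.8), np.float64(-8.0)] 0.0001
[np.float64(0.1), np.float64(-5.8), np.float64(-8.0)] 0.0001
[np.float64(0.1), np.float64(-5.8), np.float64(-8.0)] 0.0001
[np.float64(0.1), np.float64(-5.8), np.float64(-8.0)] 0.0001
[np.float64(0.1), np.float64(-5.8), np.float64(-8.0)] 0.0001
[np.float64(0.1), np.float64(-5.8), np.float64(-8.0)] 0.0001
```

View pics/w6.png

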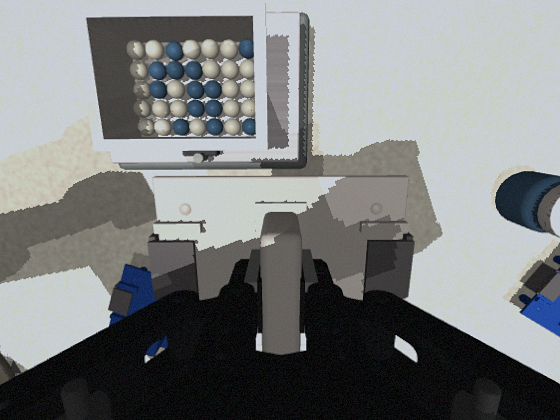

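The wrist view shows the tub rim centred at world (0.5119, 0.1974), 68.3°, and the held plate at (0.5399, 0.0803), 68.2°, both with the expected sizes. I'll shift by the difference: tool y −69.8, z −98.2 mm.

Request:
servo_tool([
  [0, -5, -7],
  [0, -10, -14],
  [0, -13, -18],
  [0, -14, -20],
  [0, -13, -18],
  [0, -8, -11.2],
  [0, -4.8, -7],
  [0, -2, -3],
  [0, 0, 0],
  [0, 0, 0],
  [0, 0, 0],
  [0, 0, 0],
], turn=[0, 0, 0, 0, 0, 0, 0, 0, 0, 0, 0, 0], gripper=[-1, -1, -1, -1, -1, -1, -1, -1, -1, -1, -1, -1])

```text
time: 10.95
position: [0.5125, 0.1981, 0.1723]
orientation: [0.506, 1.571, -1.448]
wrist_force: [0.2, -0.0, -2.0]
finger_gap: 0.0146
```

Run:
```python
from h import *
import pickle
s=manip.get_state(); p=s['position']; print(p,s['finger_gap'],s['wrist_force'],s['joint_velocities'].round(3))
c0,s0=pickle.load(open('w6.pkl','rb'))
# target TCP = TCP at capture + delta
tgt=np.array(s0['position'])+[-.02806,.11713,0]
plan(tgt,-21.85,1)
for n in ('wrist','scene','top'):
  c=vision.capture(n); pickle.dump((c,s),open(n+'7.pkl','wb')); X=cloud(c).reshape(-1,3)
  m=(np.hypot(X[:,0]-p[0],X[:,1]-p[1])<.085)&(abs(X[:,2]-p[2]-.035)<.006);Y=X[m]; q=cv2.minAreaRect((Y[:,:2]*1000).astype(np.float32)); print(n,len(Y),q)
  if n=='wrist':save(c,'w7.png')
  else: cv2.imwrite('pics/%s7.png'%n,cv2.convertScaleAbs(cv2.resize(c['frame'][150:290,270:420] if n=='scene' else c['frame'][180:300,150:300],None,fx=4,fy=4,interpolation=3)[:,:,::-1],alpha=1.5))
```

```text
[0.51253223 0.19805453 0.17225852] 0.01459615578054784 [ 0.22292722 -0.00300393 -1.95584513] [ 0.003 -0.    -0.002  0.003  0.002 -0.   ]
pos [0.5125 0.1981 0.1723] yang -21.932911024633757 D [-0.3 -0.2 -0.8] turn deg 0.08291102463375921 len/row 0.882555082300778
[np.float64(0.8), np.float64(-0.2), np.float64(0.3)] -0.0014
wrist 25108 ((511.8468322753906, 197.9954376220703), (91.93132019042969, 129.6111602783203), 68.00115203857422)
scene 672 ((510.7711486816406, 198.38999938964844), (94.57551574707031, 135.94760131835938), 67.15031433105469)
top 352 ((503.4860534667969, 187.1683349609375), (73.89996337890625, 146.00050354003906), 44.0233039855957)
```

View pics/w7.png

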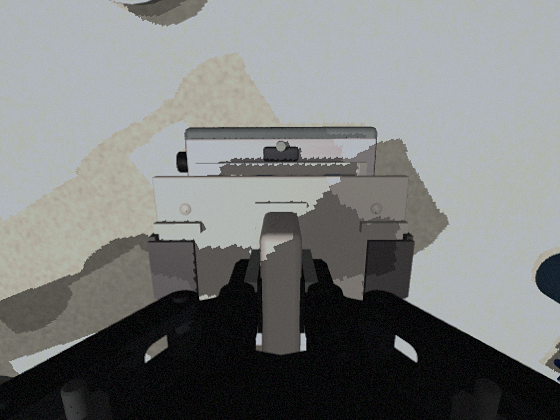

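View pics/scene7.png

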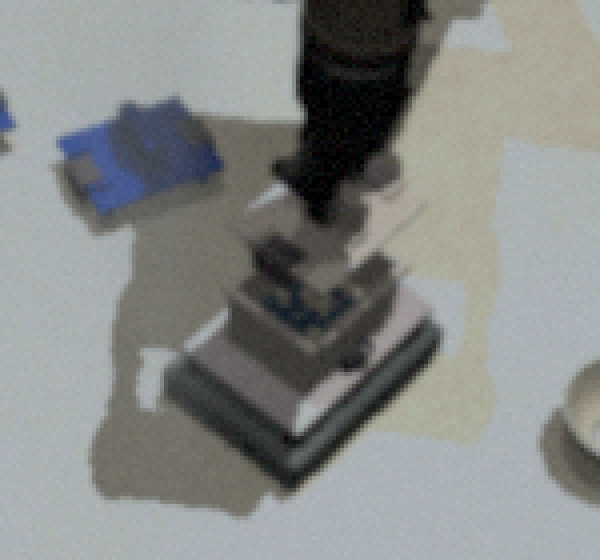

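Aligned within about 0.6 mm. A small correction, then down to just above peg entry.

Request:
servo_tool([
  [5, 0.2, 0.6],
  [10, 0, 0],
  [12, 0, 0],
  [8, 0, 0],
  [4, 0, 0],
  [3, 0, 0],
  [3, 0, 0],
  [2, 0, 0],
  [0, 0, 0],
  [0, 0, 0],
], turn=[0, 0, 0, 0, 0, 0, 0, 0, 0, 0], gripper=[-1, -1, -1, -1, -1, -1, -1, -1, -1, -1])

```text
time: 12.1
position: [0.5125, 0.198, 0.1255]
orientation: [1.944, 1.57, -0.009]
wrist_force: [0.2, -0.2, -0.7]
finger_gap: 0.0152
```

Run:
```python
from h import *
import pickle
s=manip.get_state(); p=s['position']; print(p,s['wrist_force'],s['ft_torque'])
for n in ('wrist','scene'):
  c=vision.capture(n); X=cloud(c).reshape(-1,3)
  m=(np.hypot(X[:,0]-p[0],X[:,1]-p[1])<.085)&(abs(X[:,2]-p[2]-.035)<.006);Y=X[m]; q=cv2.minAreaRect((Y[:,:2]*1000).astype(np.float32)); print(n,len(Y),q)
  if n=='wrist':save(c,'w8.png')
  else: cv2.imwrite('pics/%s8.png'%n,cv2.convertScaleAbs(cv2.resize(c['frame'][180:270,290:400],None,fx=6,fy=6,interpolation=3)[:,:,::-1],alpha=1.8))
```

```text
[0.51248534 0.19795627 0.12549735] [ 0.16855707 -0.16402085 -0.67417092] [-0.00607303 -0.00179561  0.03736903]
wrist 25118 ((511.9596862792969, 197.76138305664062), (91.9463882446289, 129.96627807617188), 68.21817779541016)
scene 633 ((510.9662780761719, 198.76943969726562), (94.09400177001953, 134.16192626953125), 66.77816772460938)
```

View pics/scene8.png

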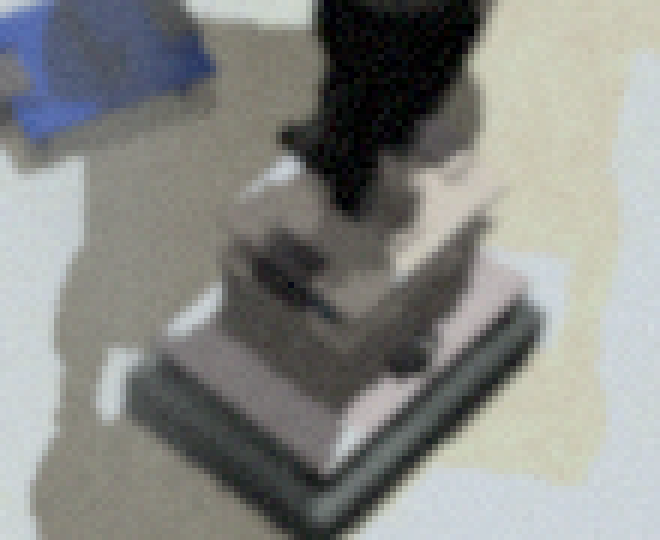

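Request:
servo_tool([
  [2, 0.1, 0.3],
  [2, 0, 0],
  [2, 0, 0],
  [0, 0, 0],
], turn=[0, 0, 0, 0], gripper=[-1, -1, -1, -1])

```text
time: 12.6
position: [0.5121, 0.1976, 0.1189]
orientation: [-0.877, 1.57, -2.83]
wrist_force: [-0.1, -0.1, -0.9]
finger_gap: 0.015
```

Request:
servo_tool([
  [2, 0, 0],
  [2, 0, 0],
  [1.5, 0, 0],
  [0, 0, 0],
], turn=[0, 0, 0, 0], gripper=[-1, -1, -1, -1])

```text
time: 13.0
position: [0.5123, 0.1976, 0.1136]
orientation: [-0.039, 1.571, -1.992]
wrist_force: [0.1, -0.6, -2.2]
finger_gap: 0.0147
```

Request:
servo_tool([
  [1, 0, 0],
  [1, 0, 0],
  [1, 0, 0],
  [0, 0, 0],
], turn=[0, 0, 0, 0], gripper=[-1, -1, -1, -1])

```text
time: 13.4
position: [0.5125, 0.1977, 0.1109]
orientation: [2.103, 1.57, 0.15]
wrist_force: [0.1, -1.0, 0.7]
finger_gap: 0.0149
```

Request:
servo_tool([
  [1.5, 0, 0],
  [1.5, 0, 0],
  [0, 0, 0],
], turn=[0, 0, 0], gripper=[-1, -1, -1])

```text
time: 13.7
position: [0.5125, 0.1977, 0.1079]
orientation: [2.151, 1.57, 0.198]
wrist_force: [-0.3, -0.8, 4.1]
finger_gap: 0.0148
```

Run:
```python
from h import *
s=manip.get_state(); p=s['position']; print(p,s['wrist_force'],s['ft_torque'])
c=vision.capture('scene')
cv2.imwrite('pics/scene9.png',cv2.convertScaleAbs(cv2.resize(c['frame'][180:270,290:400],None,fx=6,fy=6,interpolation=3)[:,:,::-1],alpha=1.8))
```

```text
[0.51253274 0.1977082  0.10787594] [-0.32237306 -0.7876546   4.11613508] [ 0.04900488 -0.0509475  -0.05735478]
```

View pics/scene9.png

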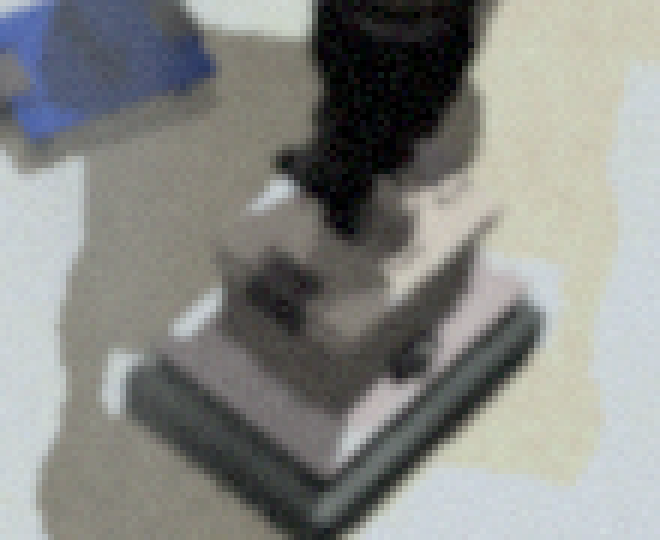

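Contact came at the expected height and the force rises about 1.3 N/mm, so the hooks are resting on the lip. Pressing in small steps.

Request:
servo_tool([
  [1, 0, 0],
  [1, 0, 0],
  [1, 0, 0],
  [0, 0, 0],
], turn=[0, 0, 0, 0], gripper=[-1, -1, -1, -1])

```text
time: 14.15
position: [0.5126, 0.1977, 0.105]
orientation: [2.085, 1.57, 0.132]
wrist_force: [0.2, 0.2, 5.6]
finger_gap: 0.0148
```

Request:
servo_tool([
  [1, 0, 0],
  [1, 0, 0],
  [0, 0, 0],
], turn=[0, 0, 0], gripper=[-1, -1, -1])

```text
time: 14.45
position: [0.5127, 0.1977, 0.1032]
orientation: [2.071, 1.57, 0.119]
wrist_force: [0.5, -0.2, 7.1]
finger_gap: 0.0147
```

Request:
servo_tool([
  [1, 0, 0],
  [1, 0, 0],
  [0, 0, 0],
], turn=[0, 0, 0], gripper=[-1, -1, -1])

```text
time: 14.75
position: [0.5127, 0.1977, 0.1014]
orientation: [2.129, 1.569, 0.176]
wrist_force: [0.2, 0.2, 8.7]
finger_gap: 0.015
```

Request:
servo_tool([
  [1, 0, 0],
  [1, 0, 0],
  [0, 0, 0],
], turn=[0, 0, 0], gripper=[-1, -1, -1])

```text
time: 15.05
position: [0.5129, 0.1978, 0.0996]
orientation: [2.132, 1.569, 0.179]
wrist_force: [-0.4, -0.8, 9.9]
finger_gap: 0.0146
```

Request:
servo_tool([
  [1, 0, 0],
  [1, 0, 0],
  [0, 0, 0],
], turn=[0, 0, 0], gripper=[-1, -1, -1])

```text
time: 15.35
position: [0.513, 0.1978, 0.0979]
orientation: [2.166, 1.569, 0.213]
wrist_force: [-0.7, 0.1, 11.4]
finger_gap: 0.0146
```

Request:
servo_tool([
  [1, 0, 0],
  [0, 0, 0],
], turn=[0, 0], gripper=[-1, -1])

```text
time: 15.55
position: [0.5128, 0.1978, 0.0965]
orientation: [2.207, 1.569, 0.254]
wrist_force: [-0.0, 0.6, 5.8]
finger_gap: 0.0148
```

The push dropped from 11.4 to 5.8 N, so it snapped. I'll check how far home and how level it is.

Run:
```python
from h import *
import pickle
s=manip.get_state(); p=s['position']; print(p,s['wrist_force'],s['ft_torque'])
r=Rot(s['orientation'])
for n in ('wrist','scene'):
  c=vision.capture(n); P=cloud(c); X=P.reshape(-1,3); pickle.dump((c,s),open(n+'10.pkl','wb'))
  d=X-p; yy=d@r[:,1]; zz=d@r[:,2]
  m=(abs(yy)<.06)&(abs(zz)<.046)&(abs(X[:,2]-p[2]-.035)<.006); A=np.c_[yy[m],zz[m],np.ones(m.sum())]; k=np.linalg.lstsq(A,X[m,2],rcond=None)[0]; print(n,m.sum(),'plate plane slope y,z, height',k.round(4),'tiltmm over 120:',(k[0]*120).round(2))
  if n=='wrist':save(c,'w10.png')
  else: cv2.imwrite('pics/%s10.png'%n,cv2.convertScaleAbs(cv2.resize(c['frame'][180:270,290:400],None,fx=6,fy=6,interpolation=3)[:,:,::-1],alpha=1.8))
```

```text
[0.51282641 0.1978028  0.09653174] [-0.03838335  0.5818614   5.79399016] [0.03521321 0.11517004 0.05216469]
wrist 23919 plate plane slope y,z, height [0.0014 0.0305 0.1322] tiltmm over 120: 0.17
scene 577 plate plane slope y,z, height [-0.0091  0.0006  0.1323] tiltmm over 120: -1.09
```

View pics/scene10.png

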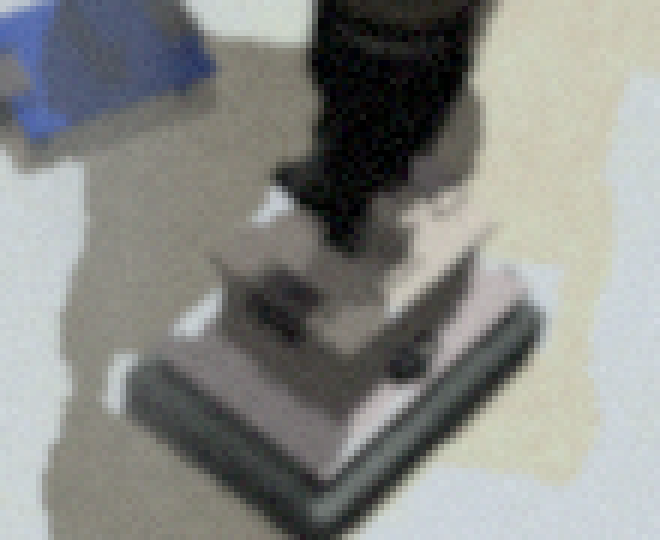

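View pics/w10.png

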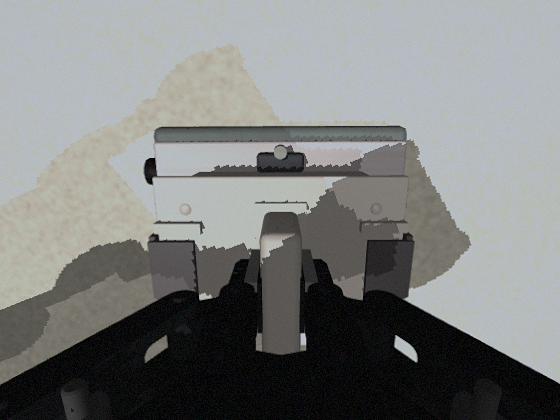

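Level so far. I'll press gently a bit more to make sure both clips are in and it sits home.

Request:
servo_tool([
  [1, 0, 0],
  [1, 0, 0],
  [0, 0, 0],
], turn=[0, 0, 0], gripper=[-1, -1, -1])

```text
time: 15.95
position: [0.5128, 0.1978, 0.0944]
orientation: [2.186, 1.569, 0.234]
wrist_force: [-0.4, 0.5, 8.6]
finger_gap: 0.015
```

Request:
servo_tool([
  [1, 0, 0],
  [1, 0, 0],
  [0, 0, 0],
], turn=[0, 0, 0], gripper=[-1, -1, -1])

```text
time: 16.25
position: [0.5128, 0.1978, 0.0927]
orientation: [2.175, 1.569, 0.222]
wrist_force: [-1.8, 0.6, 11.2]
finger_gap: 0.0144
```

Request:
servo_tool([
  [1, 0, 0],
  [1, 0, 0],
  [0, 0, 0],
], turn=[0, 0, 0], gripper=[-1, -1, -1])

```text
time: 16.55
position: [0.5128, 0.1978, 0.091]
orientation: [2.169, 1.569, 0.216]
wrist_force: [-1.4, 0.4, 13.5]
finger_gap: 0.015
```

The stiffness is now the deck's own (≈1.4 N/mm) with no further yield, so it is home. Easing off to near zero load before letting go.

Request:
servo_tool([
  [-2, 0, 0],
  [-2, 0, 0],
  [-2, 0, 0],
  [-2, 0, 0],
  [-1.5, 0, 0],
  [0, 0, 0],
  [0, 0, 0],
], turn=[0, 0, 0, 0, 0, 0, 0], gripper=[-1, -1, -1, -1, -1, -1, -1])

```text
time: 17.25
position: [0.5124, 0.1976, 0.0991]
orientation: [1.079, 1.571, -0.874]
wrist_force: [2.4, 1.2, 2.6]
finger_gap: 0.0145
```

Request:
servo_tool([
  [-1, 0, 0],
  [-1, 0, 0],
  [0, 0, 0],
  [0, 0, 0],
  [0, 0, 0],
  [0, 0, 0],
  [0, 0, 0],
  [0, 0, 0],
  [0, 0, 0],
], turn=[0, 0, 0, 0, 0, 0, 0, 0, 0], gripper=[-1, -1, -1, 1, 1, 1, 1, 1, 1])

```text
time: 18.15
position: [0.5123, 0.1976, 0.1012]
orientation: [-0.426, 1.571, -2.378]
wrist_force: [0.9, -1.0, 0.8]
finger_gap: 0.0854
```

Request:
servo_tool([
  [-5, 0, 0],
  [-15, 0, 0],
  [-25, 0, 0],
  [-30, 0, 0],
  [-30, 0, 0],
  [-20, 0, 0],
  [-5, 0, 0],
  [0, 0, 0],
  [0, 0, 0],
], turn=[0, 0, 0, 0, 0, 0, 0, 0, 0], gripper=[1, 1, 1, 1, 1, 1, 1, 1, 1])

```text
time: 19.05
position: [0.5117, 0.1975, 0.23]
orientation: [-0.912, 1.569, -2.865]
wrist_force: [-0.7, 0.5, -0.4]
finger_gap: 0.0856
```

Run:
```python
from h import *
import pickle
s=manip.get_state(); p=s['position']; print(p,s['wrist_force'],s['finger_gap'])
a=np.radians(-21.8); ex=np.array([np.cos(a),np.sin(a)]); ey=np.array([-ex[1],ex[0]])
for n in ('wrist','scene'):
  c=vision.capture(n); X=cloud(c).reshape(-1,3)
  d=X[:,:2]-[.5120,.1975]; u=d@ex; v=d@ey
  m=(abs(u)<.058)&(abs(v)<.044)&(abs(X[:,2]-.136)<.012)&(abs(u)>.012); A=np.c_[u[m],v[m],np.ones(m.sum())]; k=np.linalg.lstsq(A,X[m,2],rcond=None)[0]; print(n,m.sum(),'slopes',k.round(4),'median plate z per end',np.median(X[m&(u>.03),2]),np.median(X[m&(u<-.03),2]))
  b=(abs(u)<.007)&(abs(v)<.03)&(X[:,2]>.15)&(X[:,2]<.19); print('bar top',b.sum(),np.median(X[b,2]))
  if n=='wrist':save(c,'w11.png')
  else: save(c,'scene11f.png');cv2.imwrite('pics/%s11.png'%n,cv2.convertScaleAbs(cv2.resize(c['frame'][180:270,290:400],None,fx=6,fy=6,interpolation=3)[:,:,::-1],alpha=1.8))
```

```text
[0.51166864 0.19748436 0.23000124] [-0.74200701  0.46317192 -0.3986305 ] 0.08555806127642063
wrist 9734 slopes [ 0.0009 -0.0029  0.1359] median plate z per end 0.13570904872078504 0.13562296032091925
bar top 1340 0.1710120305363499
scene 580 slopes [-0.0084 -0.0077  0.1371] median plate z per end 0.1371223907334893 0.13754237028235772
bar top 139 0.16912429798969386
```

View pics/scene11.png

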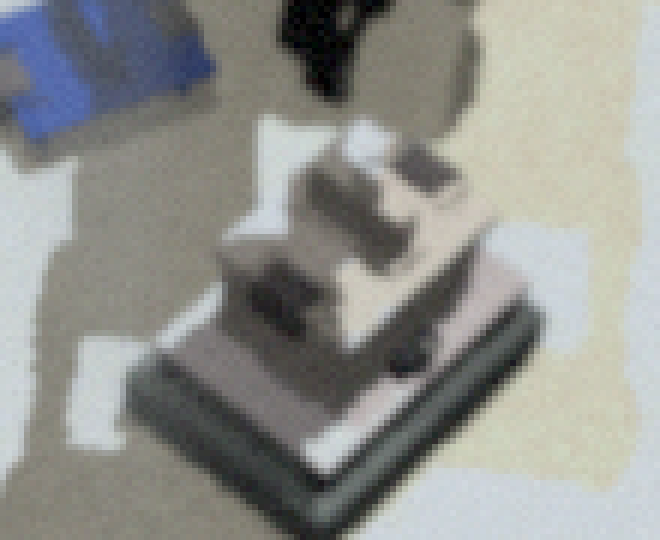

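View pics/w11.png

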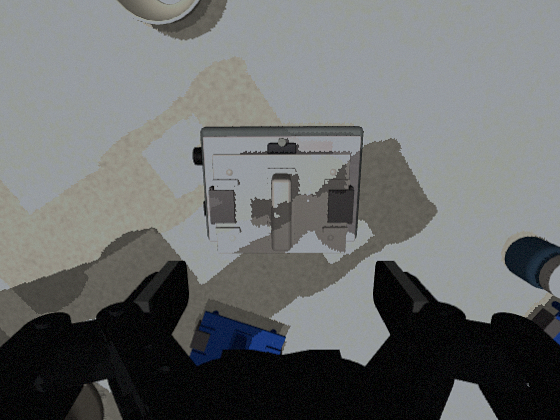

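The plate top reads 0.136 at both ends (rim 0.132 + 4 mm plate), the bar top is about 0.171, and it is level and released. Handing in.

```bash
python3 -c "
from h import *
print(manip.hand_in())"
```

```text
the job is handed in; nothing more can be done
None
```

The white cover is clipped on the tub, fully home and level, and the gripper has let go and backed clear. I handed the job in at about 19 s on the robot's clock.

- **First grasp missed:** the fingers closed just above the bar without touching anything. The cameras showed the real fingertips about 35–41 mm short of the reported tool tip. I corrected for that and the second grasp held.
- **Pressing:** the push rose to about 11.4 N, then dropped to 5.8 N as the clips snapped under. I then pressed on to 13.5 N to make sure it was seated. From the spring rate, that sank the deck about 11 mm of its 20 mm.
- **Last checks:** the wrist camera put the plate top at z 0.1357 and 0.1356 at its two ends, where 0.136 means fully home, with the bar top at 0.171. The scene camera agreed within about 2 mm, though it is noisier and suggested a slope of under 1°.
- **Not checked:** the hooks under the rim can't be seen directly, so I judged them from the force drop and the plate height. I did not re-measure the jar, bowl and hoop; no move went near them.

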